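Inspect a culture dish under a hand loupe

ROBOT

A 7-joint arm with a two-finger parallel gripper is mounted at the origin on a cart in front of the work surface, level with it; the furniture and walls round the work are solid. World frame = base frame: x ahead of the robot, y to its left, z up, the work surface at z = 0. Lengths are in m, angles in rad, forces in N, time in s.
With the tool pointing down it reaches from about 0.4 to 0.875 m from the base axis. Payload 19.3 kg.
Tool frame: the origin (TCP) lies midway between the tips of the shut fingers; the grasp point (between the pads) lies 19 mm behind it; z points along the fingers, y is the line along which they close (so a half turn about z gives the same grasp; the last joint's range is limited). The gripper opens to 85 mm and grips with 20 to 120 N. Pads are 22 mm wide; open, the fingers measure 114 mm over their backs; the gripper's body (76 mm by 85 mm) begins 54 mm behind the grasp point. The pads swing forward as they close: fully open they stand 13 mm farther back than shut.
Start: joints at [1.214, 0.521, -0.036, 1.599, 0.021, 1.021, -0.113], TCP at [0.177, -0.599, 0.231] pointing down, gripper open.
Joint ranges: [-2.91, 2.91], [-0.3, 2.13], [-1.5, 1.42], [0.17, 2.43], [-1.26, 4.41], [0.16, 1.93], [-2.52, 2.52]. Speed limits (rad/s): [1.89, 1.89, 2.39, 2.39, 3.01, 3.01, 3.01].

INTERFACE

Orientations are given as a unit quaternion [x, y, z, w].
In Python, from bench import r gives the robot as it stands.
- The arm moves only by the tool step_hand, called after "Emit:" as name(argument=value, ...), one argument or row to a line, values as JSON. Schema: {"type":"object","properties":{"rows":{"type":"object","properties":{"finger_gap":{"type":"array","items":{"type":"number"},"minItems":1,"maxItems":10},"x":{"type":"array","items":{"type":"number"},"minItems":1,"maxItems":10},"y":{"type":"array","items":{"type":"number"},"minItems":1,"maxItems":10},"z":{"type":"array","items":{"type":"number"},"minItems":1,"maxItems":10},"rx":{"type":"array","items":{"type":"number"},"minItems":1,"maxItems":10},"ry":{"type":"array","items":{"type":"number"},"minItems":1,"maxItems":10},"rz":{"type":"array","items":{"type":"number"},"minItems":1,"maxItems":10}},"additionalProperties":false,"required":["finger_gap","x","y","z","rx","ry","rz"]},"force":{"type":"number"},"only":{"type":"string"},"quiet":{"type":"boolean"},"lines":{"type":"string"}},"required":["rows"],"additionalProperties":false}. rows is an object with one list for each field, all of the same length, 1 to 10, a row being the entries at one place: finger_gap (the finger opening in m), x, y, z (the shift in normalised numbers (1 is 1 m)), rx, ry, rz (a rotation vector in a scale on which 1.0 is pi rad); each row is the pose to reach, as a shift and turn from the pose commanded when the call began, along the tool's axes at that moment; what a row does not reach only later rows make up. A row lasts 1/8 s, in which the tool goes at most 0.0625 m and 0.188 rad, less where a joint would pass 70% of its speed; a pose out of reach is approached as far as the arm can. The fingers move at their own pace and stop on an object; force is the grip in N (left out, the last holds). Time passes only in rows, so rows that do not move let the fingers close. The tool returns the time, the measured TCP pose, the force, the opening and the grip force at its end. only (a regular expression) keeps the lines of the reply that match it, lines (a string "A,B") keeps lines A to B, and quiet returns only ok. A shift or turn number past 1, either way, is cut back to 1. Input that does not fit is refused with a message, and nothing moves.
- r.state(): the state, without advancing time (a new reading comes with each control period).
- r.get_image(name): name is "side" or "top" or "wrist"; returns the picture (384x512x3 uint8, red, green, blue); there is no depth.
- r.get_calibration(name): a dict with "mtx" (3x3 intrinsics, pixels), "k1" (the pictures are not rectified: a ray, as slopes to the right and down, at radius r is drawn at 1 + k1 r^2 times it, then the intrinsics apply), "R" (3x3) and "t" (3): a world point X has camera coordinates R X + t. Camera axes: x right, y down, z forward; pixel columns grow to the right and rows downward; lengths in m; the calibration is good to about 2 mm. A picture is of the moment at which its call begins: read the wrist's pose just before it. get_calibration takes no time and is no camera call; for the wrist camera it gives the pose at the moment of the call.
- r.job_done(): hands the job in; it is judged then, once.
The state is a dict: "clock": time; "joint_positions": joint angles; "dq": joint speeds; "joint_torque": joint torques, N m; "eef_pos": TCP position; "ee_rot": TCP orientation; "force": force on the tool from outside, world axes, zero at the start; "ft_torque": the same for the moment, N m; "finger_gap": finger opening in m; "grip_force": force on a finger pad.
Only numpy, scipy, OpenCV 4.12 (cv2) and the standard library are available. Lean on these libraries where they do the work, as an engineer would, in place of code of your own. Each camera call takes 0.05 s, during which the arm holds its last target. There are 200 camera calls.

TASK

Set the petri dish gently down, lid up and centred, on the small round top of the inspection stage and let go of it. Then pick up the loupe and hold it level with its lens centred over the dish, the middle of the lens at the height of the orange pointer on the stage's scale, touching neither dish nor stage; finish while still holding it there, steady. Leave the pointer where it is set and do not disturb the other things on the bench.

Things in the scene. Friction and masses are not known exactly. Their poses are not given: they have to be found in the camera images.
- petri: The petri dish to inspect, the only one on the bench: flat clear round dish with pale agar and a small red mark on its lid; looks 62 mm across, 14 mm tall, the solid part to grip is 58 mm across, 12 mm tall; about 30 g. Origin: centre of its underside; z up through its lid.
- stage: Inspection stage fixed to the bench: grey round foot 80 mm across, 8 thick; column 18 mm thick with a small round top 34 mm across, its face 55 mm above the bench. A low bar (20 wide, 8 high) leads along +x to an upright steel scale 14 mm wide, 97 mm from the column's axis, top 178 mm up. Origin: on the bench in the column's axis; x points from column to scale, roughly away from the robot; z up.
- stage_top (a point): Centre of the stage's small round top, on the face that the dish stands on, 55 mm above the bench.
- focal_mark (a point): Tip of the orange pointer on the scale, 81 mm from the column's axis; its height, set between 115 and 150 mm above the bench, is the focal height for the middle of the lens. Its slider (26 mm wide, 12 mm high, 81 to 111 mm from the axis) stays put by friction (about 15 N).
- loupe: The loupe, about 90 g, lying flat: straight black handle 98 mm long, 14 wide, 16 high with flat sides; steel ring 64 mm across, 10 thick, with a glass lens. Origin: underside of the handle at its balance point (good to grip across the handle there), 38 mm from its lens-side end, 60 from the other. x runs along the handle to the lens, y across it, z normal to the lens, up as it lies.
- lens (a point): Middle of the loupe's lens: 75 mm from the loupe's origin along its x and 8 mm above its underside (mid-height of the handle); z is the lens's normal.
- red_cap_bottle: Bystander: small clear bottle with a red cap, 44 mm across, 85 mm tall, upright. Origin: centre of its underside.
- conical: Bystander: 50 ml tube with an orange cap lying on its side, 113x34x35 mm. Origin: centre of its underside.
- lab_timer: Bystander: white lab timer lying flat, 66x64x18 mm. Origin: centre of its underside.
- sample_cup: Bystander: white sample cup with lid, 72 mm across, 70 mm tall. Origin: centre of its underside.
- comb: Bystander: white gel comb lying flat, 35x100x8 mm. Origin: centre of its underside.
- marker: Bystander: black-and-white marker pen lying flat, 17x135x16 mm. Origin: centre of its underside.

How it is judged:
On the way, in this order (a step that is already met when the one before it is completed fails the run):
1. the dish stands on the stage's top, within 10 mm of its centre, level and released (horizontal distance between petri and stage_top below 0.01 m and z of petri in the frame of stage_top between -0.004 and 0.004 m and angle between petri's own z axis and vertical below 0.06 rad and contact force between the fingers and petri below 0.02 N and linear speed of petri below 0.02 m/s), for 0.3 s.
2. the loupe is held up clear of the bench in the fingers (height (world z) of loupe above 0.05 m and contact force between the fingers and loupe above 0.5 N), for 0.2 s.
At the end, for the whole second after the job is handed in: Dish level, released, within 10 mm of the stage top's centre; loupe at rest, held by the fingers alone, tilted under 0.12 rad, mid-lens within 15 mm sideways of the dish's centre and 8 mm of the pointer's height, touching neither dish nor stage (all of step 1 and contact force between the fingers and loupe above 0.5 N and z of lens in the frame of focal_mark between -0.008 and 0.008 m and horizontal distance between lens and petri below 0.015 m and angle between lens's own z axis and vertical below 0.12 rad and linear speed of loupe below 0.02 m/s and angular speed of loupe below 0.15 rad/s and contact force between loupe and stage below 0.05 N and contact force between loupe and petri below 0.05 N); the arm keeps its last pose, push and grip.
It fails at once if the loupe knocks the dish (contact force between loupe and petri above 0.5 N).
It fails at once if the dish is dropped: falls freely faster than 0.5 m/s (linear speed of petri above 0.5 m/s and contact force between the fingers and petri below 0.01 N).
It fails at once if the dish is tipped over (beyond 0.7 rad) (angle between petri's own z axis and vertical above 0.7 rad).
It fails at once if the pointer is moved from its setting by more than 4 mm (distance of focal_mark from where it was at the start of the episode above 0.004 m).
It fails at once if a bystander is pushed more than 20 mm or knocked over (distance of any of red_cap_bottle, conical, lab_timer, sample_cup, comb, marker from where it was at the start of the episode above 0.02 m or angle between any of red_cap_bottle, sample_cup's own z axis and vertical above 0.5 rad).
It also fails if it takes over 50 s, if anything falls off the work surface, if the arm or the gripper's body presses on something with over 40 N, if the wrist force passes 120 N, or if a joint passes its speed limit or range.

## Working session

There is one attempt and no reset: what is moved stays moved. The work goes in short steps, Python scripts to look and compute and a tool call to move; the robot and the scene stay as the last step left them, time stands still between calls to the robot, and variables do not carry over. Pictures are saved under pics/ and viewed, at most 10 in all, crops included, and the job is handed in when it is done.

```bash
ls; mkdir -p pics; cat > h.py <<'E'
import numpy as np, cv2
from bench import r
from scipy.spatial.transform import Rotation as Ro
def ray(c,uv):
    m=np.array(c["mtx"]);d=np.array([(uv[0]-m[0,2])/m[0,0],(uv[1]-m[1,2])/m[1,1]])
    k=c["k1"];s=d.copy()
    for _ in range(30): s=d/(1+k*(s@s))
    R=np.array(c["R"]);t=np.array(c["t"]).ravel()
    v=R.T@np.array([s[0],s[1],1]);return -R.T@t, v/np.linalg.norm(v)
def onz(c,uv,z):
    o,v=ray(c,uv);return o+v*(z-o[2])/v[2]
def tri(rs):
    A=sum(np.eye(3)-np.outer(v,v) for o,v in rs);b=sum((np.eye(3)-np.outer(v,v))@o for o,v in rs)
    p=np.linalg.solve(A,b);return p,[np.linalg.norm(np.cross(p-o,v)) for o,v in rs]
def proj(c,X):
    p=np.array(c["R"])@X+np.array(c["t"]).ravel();s=p[:2]/p[2];s=s*(1+c["k1"]*(s@s));m=np.array(c["mtx"])
    return m[0,0]*s[0]+m[0,2],m[1,1]*s[1]+m[1,2]
def tool(p):
    "world point -> shift in current tool axes"
    s=r.state();return Ro.from_quat(s["ee_rot"]).inv().apply(np.array(p)-s["eef_pos"])
E
python3 - <<'E'
from h import *
for n in("top","side"):
    im=r.get_image(n);c=r.get_calibration(n);cv2.imwrite(f"pics/{n}0.png",im[:,:,::-1])
    o,v=ray(c,(256,192));print(n,o.round(3),v.round(3),c["mtx"],c["k1"])
s=r.state();print(s["clock"],s["eef_pos"],Ro.from_quat(s["ee_rot"]).as_matrix().round(3),s["finger_gap"])
E
```

```text
bench.py
pics
top [0.44  0.214 0.943] [ 0.109  0.038 -0.993] [[382.74814988   0.         255.32906853]
 [  0.         382.74814988 192.95838827]
 [  0.           0.           1.        ]] -0.01337282359130219
side [0.198 0.786 0.65 ] [ 0.399 -0.649 -0.647] [[363.52774677   0.         255.84575319]
 [  0.         363.52774677 193.05956285]
 [  0.           0.           1.        ]] -0.08263560384819041
0.1 [ 0.17667353 -0.59917402  0.23075571] [[ 0.959  0.283 -0.   ]
 [ 0.283 -0.959  0.001]
 [-0.    -0.001 -1.   ]] 0.08518166975842843
```

View pics/top0.png

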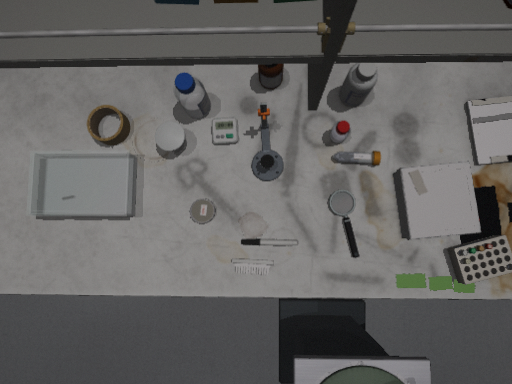

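View pics/side0.png

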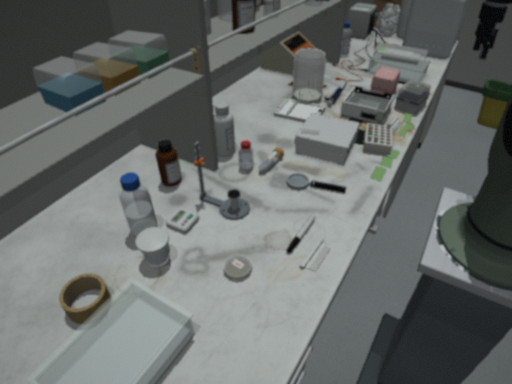

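The top view shows the dish near (203,211), the stage foot near (267,164) with its column top near (266,160), and the orange pointer near (264,113). The loupe ring is near (341,204), with its handle running to (354,256). In the side view the dish is near (237,267), the stage top (233,195), the pointer (199,161) and the loupe (298,182) to (345,188).

```bash
python3 - <<'E'
from h import *
ct=r.get_calibration("top");cs=r.get_calibration("side")
P={"petri":((203,210),(237,266)),"top":((266.5,161),(234,194)),"ptr":((264,115),(200,161)),"ring":((341.5,203.5),(298,182))}
for k,(a,b) in P.items():
    p,e=tri([ray(ct,a),ray(cs,b)]);print(k,p.round(3),np.round(e,4),onz(ct,a,.0).round(3))
t=cv2.imread("pics/top0.png");s=cv2.imread("pics/side0.png")
def cr(i,x,y,w=56,h=42): return cv2.resize(i[y:y+h,x:x+w],(400,300),interpolation=cv2.INTER_CUBIC)
cv2.imwrite("pics/m1.png",np.vstack([np.hstack([cr(t,175,190),cr(t,240,100,112,84)]),np.hstack([cr(s,209,245),cr(s,170,135,112,84)])]))
E
```

```text
petri [0.499 0.38  0.009] [0.0004 0.0004] [0.499 0.381 0.   ]
top [0.611 0.223 0.054] [0.001 0.001] [0.622 0.224 0.   ]
ptr [0.702 0.229 0.126] [0.0013 0.0013] [0.741 0.23  0.   ]
ring [0.516 0.041 0.005] [0.0005 0.0005] [0.516 0.04  0.   ]
```

View pics/m1.png

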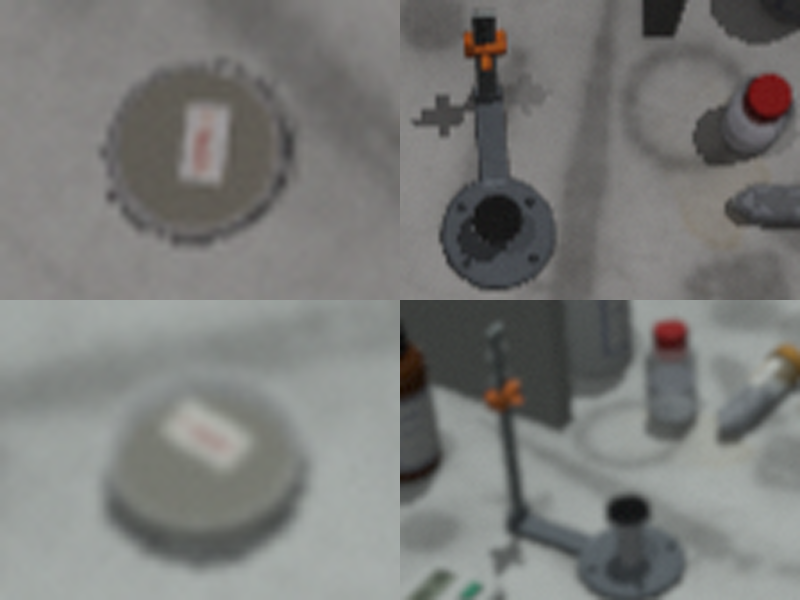

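The dish shows its label and red mark up. The stage top is a dark disc at top-image (267,161) and side-image (234,194). The triangulated heights, stage top 54 mm and pointer about 126 mm, agree with the text. Next I move over the loupe, keeping the wrist high, to look from there on the way to the dish.

```bash
python3 - <<'E'
from h import *
for p in ([.45,.02,.25],[.50,.38,.22]): print(tool(p).round(3))
E
```

```text
[ 0.437 -0.517 -0.019]
[ 0.587 -0.848  0.012]
```

Emit:
step_hand(
  rows={"finger_gap": [0.085, 0.085, 0.085, 0.085, 0.085, 0.085, 0.085, 0.085, 0.085, 0.085], "x": [0.437, 0.437, 0.437, 0.437, 0.437, 0.437, 0.437, 0.437, 0.437, 0.437], "y": [-0.517, -0.517, -0.517, -0.517, -0.517, -0.517, -0.517, -0.517, -0.517, -0.517], "z": [-0.02, -0.02, -0.02, -0.02, -0.02, -0.02, -0.02, -0.02, -0.02, -0.02], "rx": [0, 0, 0, 0, 0, 0, 0, 0, 0, 0], "ry": [0, 0, 0, 0, 0, 0, 0, 0, 0, 0], "rz": [0, 0, 0, 0, 0, 0, 0, 0, 0, 0]},
)

```text
clock: 1.35
eef_pos: [0.4291, -0.0259, 0.2499]
ee_rot: [0.99, 0.143, 0.0, 0.0]
force: [1.2, -0.3, 0.3]
finger_gap: 0.0847
grip_force: 0.0
```

```bash
python3 - <<'E'
from h import *
s=r.state();c=r.get_calibration("wrist");im=r.get_image("wrist");cv2.imwrite("pics/w1.png",im[:,:,::-1])
np.savez("w1",im=im,**{k:np.array(v) for k,v in c.items()})
print(s["eef_pos"].round(3) if hasattr(s["eef_pos"],"round") else s["eef_pos"],ray(c,(256,192)), tool([.5,.38,.2]).round(3))
E
```

```text
[ 0.429 -0.026  0.25 ] (array([ 0.49173883, -0.00698439,  0.39188785]), array([-0.25431255, -0.0959744 , -0.96234819])) [ 0.18  -0.362  0.052]
```

View pics/w1.png

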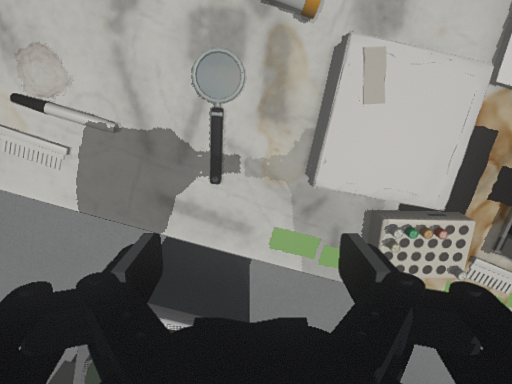

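The wrist view shows the loupe ring near (218,76) and its handle from (217,108) to (216,183), already parallel to the tool's x. The handle is clear of the white box. Now I go near the dish.

Emit:
step_hand(
  rows={"finger_gap": [0.085, 0.085, 0.085, 0.085, 0.085, 0.085, 0.085, 0.085], "x": [0.125, 0.125, 0.125, 0.125, 0.125, 0.125, 0.125, 0.125], "y": [-0.35, -0.35, -0.35, -0.35, -0.35, -0.35, -0.35, -0.35], "z": [0, 0, 0, 0, 0, 0, 0, 0], "rx": [0, 0, 0, 0, 0, 0, 0, 0], "ry": [0, 0, 0, 0, 0, 0, 0, 0], "rz": [0, 0, 0, 0, 0, 0, 0, 0]},
)

```text
clock: 2.4
eef_pos: [0.4494, 0.3427, 0.2493]
ee_rot: [0.99, 0.143, -0.0, 0.0]
force: [1.2, -0.9, 0.1]
finger_gap: 0.0851
grip_force: 0.0
```

```bash
python3 - <<'E'
from h import *
s=r.state();c=r.get_calibration("wrist");im=r.get_image("wrist");cv2.imwrite("pics/w2.png",im[:,:,::-1])
np.savez("w2",im=im,**{k:np.array(v) for k,v in c.items()})
E
```

```text
(no output)
```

View pics/w2.png

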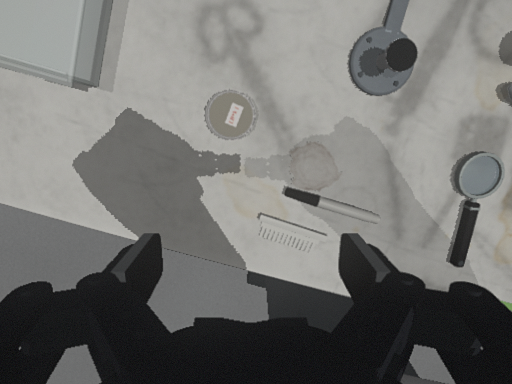

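The wrist view shows the dish centre near (231,115), the stage top near (402,53), the loupe ring near (478,176) and its handle from (470,202) to (457,266). I refine these with masks and triangulate.

```bash
python3 - <<'E'
from h import *
W1=dict(np.load("w1.npz"));W2=dict(np.load("w2.npz"))
for w in (W1,W2): w["k1"]=float(w["k1"])
ct=r.get_calibration("top");cs=r.get_calibration("side")
def blob(im,roi,f):
    x,y,w,h=roi;m=f(im[y:y+h,x:x+w].astype(int)).astype(np.uint8)
    cs_,_=cv2.findContours(m,cv2.RETR_EXTERNAL,cv2.CHAIN_APPROX_NONE);k=max(cs_,key=cv2.contourArea)
    (a,b),(p,q),an=cv2.minAreaRect(k);M=cv2.moments(k)
    return (M["m10"]/M["m00"]+x,M["m01"]/M["m00"]+y),(round(p,1),round(q,1),round(an)),k.reshape(-1,2)+[x,y]
dark=lambda i:(i.max(2)<60)
T=cv2.imread("pics/top0.png")[:,:,::-1];S=cv2.imread("pics/side0.png")[:,:,::-1]
# handles
a,sa,ka=blob(W1["im"],(205,100,25,95),dark);b,sb,kb=blob(W2["im"],(440,195,50,80),dark)
print("handle",a,sa,b,sb,tri([ray(W1,a),ray(W2,b)]))
for w,k in((W1,ka),(W2,kb)):
    e0=k[k[:,1].argmin()];e1=k[k[:,1].argmax()];q=[onz(w,x,.012) for x in(e0,e1)];d=q[0]-q[1];print(e0,e1,q,np.linalg.norm(d),np.degrees(np.arctan2(d[1],d[0])))
    vx,vy,x0,y0=cv2.fitLine(k.astype(np.float32),cv2.DIST_HUBER,0,.01,.01).ravel();q=[onz(w,(x0+s*30*vx,y0+s*30*vy),.016) for s in(-1,1)];d=q[0]-q[1];print("axis",np.degrees(np.arctan2(d[1],d[0]))%180)
# rings: bluish glass
gl=lambda i:(i[:,:,2]-i[:,:,0]>6)&(i.max(2)<190)
A,s1,_=blob(W1["im"],(188,45,62,62),gl);B,s2,_=blob(W2["im"],(448,147,60,55),gl);print("glass",A,s1,B,s2,tri([ray(W1,A),ray(W2,B)]))
# stage top
a,sa,_=blob(T,(255,150,25,22),lambda i:i.max(2)<45);b,sb,_=blob(S,(222,185,24,15),lambda i:i.max(2)<60);c,sc,_=blob(W2["im"],(380,30,45,45),lambda i:i.max(2)<38)
print("stop",a,sa,b,sb,c,sc,tri([ray(ct,a),ray(cs,b),ray(W2,c)]),onz(W2,c,.055),onz(ct,a,.055))
# label
lab=lambda i:(i.min(2)>140)
red=lambda i:(i[:,:,0]-i[:,:,1]>18)
for n,f in(("red",red),):
    a,sa,_=blob(T,(190,198,28,26),f);b,sb,_=blob(S,(222,252,30,25),f);c,sc,_=blob(W2["im"],(208,92,46,46),f)
    print(n,a,sa,b,sb,c,sc,tri([ray(ct,a),ray(cs,b),ray(W2,c)]))
ag=lambda i:(i[:,:,0]-i[:,:,2]>8)&(i.max(2)<150)
c,sc,k=blob(W2["im"],(200,85,62,60),ag);el=cv2.fitEllipse(k);print("agar",c,sc,el,onz(W2,c,.01))
a,sa,k=blob(T,(188,196,30,30),ag);print("agar top",a,sa,onz(ct,a,.01))
# pointer
org=lambda i:(i[:,:,0]-i[:,:,2]>70)
a,sa,ka=blob(T,(250,102,30,22),org);b,sb,kb=blob(S,(190,150,20,22),org);print("ptr",a,sa,b,sb,tri([ray(ct,a),ray(cs,b)]),ka[ka[:,1].argmax()],kb.max(0))
E
```

```text
handle (215.79349853450572, 149.34798827604584) (10.9, 67.0, 1) (462.8579447322971, 237.20315198618306) (14.8, 58.8, 15) (array([0.42995398, 0.02089294, 0.00790558]), [np.float64(0.0004482704983939254), np.float64(0.0004482704983938729)])
[212 116] [215 183] [array([0.4698745 , 0.03564922, 0.012     ]), array([0.38794255, 0.01034282, 0.012     ])] 0.08575114276981836 17.16439943944308
axis 13.029261370593531
[464 207] [457 266] [array([0.47143287, 0.04408733, 0.012     ]), array([0.38692135, 0.01138272, 0.012     ])] 0.09061891590911589 21.155641124969208
axis 13.50083860768251
glass (205.01890547263682, 75.10746268656716) (27.5, 46.0, 1) (480.26129188926666, 175.12319896389835) (32.5, 41.0, 45) (array([0.51571989, 0.05376225, 0.02428082]), [np.float64(0.002368923427397616), np.float64(0.002368923427397512)])Traceback (most recent call last):
  File "<stdin>", line 22, in <module>
  File "<stdin>", line 7, in blob
ValueError: max() iterable argument is empty
```

```bash
cat >> h.py <<'E'
def blob(im,roi,f):
    x,y,w,h=roi;m=f(im[y:y+h,x:x+w].astype(int)).astype(np.uint8)
    k=max(cv2.findContours(m,cv2.RETR_EXTERNAL,cv2.CHAIN_APPROX_NONE)[0],key=cv2.contourArea,default=None)
    if k is None: return None
    b=cv2.boundingRect(k);M=cv2.moments(k);A=M["m00"] or 1
    return (M["m10"]/A+x,M["m01"]/A+y),(b[0]+x,b[1]+y,b[2],b[3]),k.reshape(-1,2)+[x,y]
def loadw(n):
    w=dict(np.load(n+".npz"));w["k1"]=float(w["k1"]);return w
E
python3 - <<'E'
from h import *
W1=loadw("w1");W2=loadw("w2")
ct=r.get_calibration("top");cs=r.get_calibration("side")
T=cv2.imread("pics/top0.png")[:,:,::-1];S=cv2.imread("pics/side0.png")[:,:,::-1]
print("ring",tri([ray(W1,(218,76)),ray(W2,(478.5,176)),ray(ct,(341.5,203.5))]))
print(T[161,267],T[155,262],S[193,233],W2["im"][53,402],W2["im"][62,375],W2["im"][40,385])
for n,im,roi,th in(("T",T,(255,150,25,22),None),("S",S,(224,186,20,14),None),("W",W2["im"],(383,32,42,42),None)):
    for th in (35,45,55,65):
        q=blob(im,roi,lambda i:i.max(2)<th);print(n,th,q and (np.round(q[0],1),q[1]))
red=lambda i:(i[:,:,0]-i[:,:,1]>14)
R=[blob(T,(190,198,28,26),red),blob(S,(222,252,30,25),red),blob(W2["im"],(215,98,34,34),red)]
for q in R: print("red",q and (np.round(q[0],1),q[1]))
if all(R): print(tri([ray(c,q[0]) for c,q in zip((ct,cs,W2),R)]))
ag=lambda i:(i[:,:,0]-i[:,:,2]>8)&(i.max(2)<150)
for n,c,im,roi in(("T",ct,T,(188,196,30,30)),("W",W2,W2["im"],(200,85,62,60)),("S",cs,S,(215,245,45,45))):
    q=blob(im,roi,ag); print("agar",n,q and (np.round(q[0],1),q[1],onz(c,q[0],.009).round(4)))
org=lambda i:(i[:,:,0]-i[:,:,2]>60)
a=blob(T,(250,102,30,22),org);b=blob(S,(190,150,20,22),org)
if a and b:print("ptr",a[:2],b[:2],tri([ray(ct,a[0]),ray(cs,b[0])]),a[2][a[2][:,1].argmax()])
E
```

```text
ring (array([0.51649374, 0.04109235, 0.00729938]), [np.float64(0.0012689951351557266), np.float64(6.059272925945946e-05), np.float64(0.0013286369521152066)])
[25 24 24] [68 71 78] [19 21 22] [47 48 44] [67 70 72] [102 108 112]
T 35 (array([266.7, 161.2]), (260, 155, 14, 14))
T 45 (array([266.6, 161.5]), (256, 155, 18, 17))
T 55 (array([265. , 163.1]), (256, 154, 19, 18))
T 65 (array([265.1, 162.9]), (256, 154, 19, 18))
S 35 (array([233.4, 193.5]), (229, 191, 10, 6))
S 45 (array([233.6, 193.8]), (229, 191, 10, 7))
S 55 (array([233.5, 193.7]), (229, 190, 10, 8))
S 65 (array([233.5, 194.1]), (228, 190, 12, 9))
W 35 None
W 45 (array([412.7,  44.3]), (412, 44, 3, 4))
W 55 (array([401.1,  54.4]), (386, 39, 31, 32))
W 65 (array([401.1,  54.4]), (386, 39, 31, 32))
red (array([202.6, 210.5]), (202, 208, 3, 6))
red None
red (array([232.7, 115.5]), (230, 111, 7, 10))
agar T (array([202.3, 210.5]), (192, 200, 22, 22), array([0.4973, 0.3813, 0.009 ]))
agar W (array([230.7, 114.4]), (210, 93, 43, 44), array([0.4983, 0.3825, 0.009 ]))
agar S None
ptr ((264.02314814814815, 113.00462962962963), (258, 108, 12, 12)) ((199.09876543209876, 161.25925925925927), (194, 158, 10, 7)) (array([0.70613641, 0.22824594, 0.1237198 ]), [np.float64(0.0004770219834695592), np.float64(0.0004770219834696586)]) [263 119]
```

The dish is at about (0.498, 0.382) and the views agree to 1.5 mm. Next I approach and grip it low down.

Emit:
step_hand(
  rows={"finger_gap": [0.085, 0.085, 0.085, 0.085, 0.085, 0.085, 0.085], "x": [0.058, 0.058, 0.058, 0.058, 0.058, 0.058, 0.058], "y": [-0.024, -0.024, -0.024, -0.024, -0.024, -0.024, -0.024], "z": [0.06, 0.12, 0.18, 0.22, 0.24, 0.248, 0.248], "rx": [0, 0, 0, 0, 0, 0, 0], "ry": [0, 0, 0, 0, 0, 0, 0], "rz": [0, 0, 0, 0, 0, 0, 0]},
  force=20,
)

```text
clock: 3.32
eef_pos: [0.4992, 0.383, 0.0032]
ee_rot: [0.99, 0.143, 0.001, -0.0]
force: [-0.3, 0.2, -0.0]
finger_gap: 0.0851
grip_force: 0.0
```

```bash
python3 - <<'E'
from h import *
print(tool([.498,.3815,0]).round(4))
p,e=tri([ray(r.get_calibration("top"),(266.7,161.2)),ray(r.get_calibration("side"),(233.5,193.7)),ray(loadw("w2"),(402,53))]);print("stop",p,e)
E
```

```text
[-0.0016  0.0011  0.0032]
stop [0.6118496  0.22279967 0.05414869] [np.float64(0.0006347056990665339), np.float64(0.0006748584683934893), np.float64(0.0012783312893014122)]
```

Emit:
step_hand(
  rows={"finger_gap": [0.085, 0.065, 0.05, 0.05, 0.05], "x": [0, 0, 0, 0, 0], "y": [0, 0, 0, 0, 0], "z": [0.002, 0.002, 0.002, 0.002, 0.002], "rx": [0, 0, 0, 0, 0], "ry": [0, 0, 0, 0, 0], "rz": [0, 0, 0, 0, 0]},
  force=20,
)

```text
clock: 3.95
eef_pos: [0.4987, 0.3829, 0.0006]
ee_rot: [0.99, 0.143, 0.0, -0.0]
force: [-1.1, -2.2, 9.6]
finger_gap: 0.0566
grip_force: 19.4
```

Emit:
step_hand(
  rows={"finger_gap": [0.05, 0.05], "x": [0, 0], "y": [0, 0], "z": [0, 0], "rx": [0, 0], "ry": [0, 0], "rz": [0, 0]},
  force=20,
)

```text
clock: 4.2
eef_pos: [0.4987, 0.3829, 0.0006]
ee_rot: [0.99, 0.143, 0.0, -0.0]
force: [-1.8, -2.0, 9.2]
finger_gap: 0.057
grip_force: 19.4
```

Emit:
step_hand(
  rows={"finger_gap": [0.05, 0.05, 0.05, 0.05, 0.05, 0.05, 0.05, 0.05, 0.05], "x": [0, 0, 0, 0.02, 0.036, 0.052, 0.063, 0.063, 0.063], "y": [0, 0, 0, 0.05, 0.1, 0.15, 0.185, 0.185, 0.185], "z": [-0.015, -0.05, -0.1, -0.1, -0.1, -0.1, -0.1, -0.1, -0.1], "rx": [0, 0, 0, 0, 0, 0, 0, 0, 0], "ry": [0, 0, 0, 0, 0, 0, 0, 0, 0], "rz": [0, 0, 0, 0, 0, 0, 0, 0, 0]},
  force=20,
)

```text
clock: 5.32
eef_pos: [0.6108, 0.2238, 0.1004]
ee_rot: [0.99, 0.143, 0.0, -0.0]
force: [-0.3, 0.2, 0.2]
finger_gap: 0.0569
grip_force: 21.8
```

```bash
python3 - <<'E'
from h import *
c=r.get_calibration("wrist");im=r.get_image("wrist");s=r.get_image("side")
np.savez("w3",im=im,**{k:np.array(v) for k,v in c.items()})
cv2.imwrite("pics/w3.png",np.hstack([im[:,:,::-1],cv2.resize(s[120:248,150:246],(288,384),interpolation=cv2.INTER_CUBIC)[:,:,::-1]]))
print(tool([.612,.223,.0555]).round(4), proj(c,np.array([.612,.223,.055])))
E
```

```text
[0.001  0.0018 0.0447] (np.float64(252.3717033764236), np.float64(209.09949113267962))
```

View pics/w3.png

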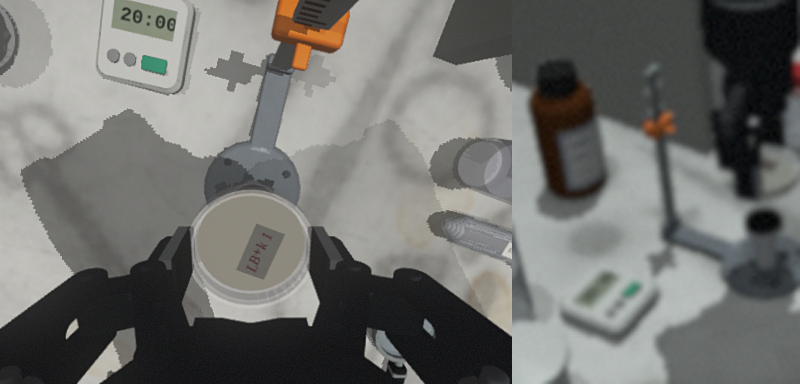

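The wrist view shows the dish level between the fingers with its centre near (252,244), the stage foot behind it at (252,187), and the pointer tip at (300,66). In the side view the dish hangs just above the stage top. I check its offset and the pointer height.

```bash
python3 - <<'E'
from h import *
W=loadw("w3");im=W["im"];ct=r.get_calibration("top");cs=r.get_calibration("side")
ag=lambda i:(i[:,:,0]-i[:,:,2]>8)&(i.max(2)<170)
q=blob(im,(188,188,126,100),ag);print(np.round(q[0],1),q[1],"dish",onz(W,q[0],.109).round(4), onz(W,(252,244),.109).round(4))
org=lambda i:(i[:,:,0]-i[:,:,2]>60)
q=blob(im,(260,0,110,80),org);k=q[2];print(q[1],k[k[:,1].argmax()])
tip=(300,68)
print(tri([ray(W,tip),ray(ct,(264.2,119))]),tri([ray(W,tip),ray(cs,(203,163))]),tri([ray(W,tip),ray(cs,(203,163)),ray(ct,(264.2,119))]))
ct_=blob(im,(200,140,104,60),lambda i:i[:,:,2]-i[:,:,0]>8);print(ct_[1])
E
```

```text
[250.3 240.8] (197, 191, 108, 97) dish [0.6138 0.225  0.109 ] [0.6124 0.2237 0.109 ]
(273, 0, 77, 49) [332  48]
(array([0.69437079, 0.22787098, 0.11588982]), [np.float64(0.00019924622655144518), np.float64(0.0001992462265513173)]) (array([0.69324587, 0.22917574, 0.12377248]), [np.float64(0.0003918010098583314), np.float64(0.0003918010098584299)]) (array([0.69316029, 0.22845395, 0.123007  ]), [np.float64(0.0003936256990278932), np.float64(0.0010063695323699765), np.float64(0.0011579174653876046)])
(230, 140, 58, 31)
```

The dish is within 2 mm of the stage axis. The pointer tip comes out 81 mm from the axis at about z = 0.123. Lowering now.

Emit:
step_hand(
  rows={"finger_gap": [0.05, 0.05, 0.05, 0.05, 0.05, 0.05], "x": [0, 0, 0, 0, 0, 0], "y": [0.001, 0.001, 0.001, 0.001, 0.001, 0.001], "z": [0.02, 0.034, 0.038, 0.041, 0.043, 0.043], "rx": [0, 0, 0, 0, 0, 0], "ry": [0, 0, 0, 0, 0, 0], "rz": [0, 0, 0, 0, 0, 0]},
  force=20,
)

```text
clock: 6.18
eef_pos: [0.6115, 0.2222, 0.0569]
ee_rot: [0.99, 0.143, 0.0, -0.0]
force: [0.3, -0.4, 0.1]
finger_gap: 0.0568
grip_force: 21.8
```

Emit:
step_hand(
  rows={"finger_gap": [0.05, 0.05], "x": [0, 0], "y": [0, 0], "z": [0.001, 0.001], "rx": [0, 0], "ry": [0, 0], "rz": [0, 0]},
)

```text
clock: 6.42
eef_pos: [0.6115, 0.2221, 0.0559]
ee_rot: [0.99, 0.143, 0.0, -0.0]
force: [-0.5, -0.2, -0.6]
finger_gap: 0.0565
grip_force: 21.8
```

Emit:
step_hand(
  rows={"finger_gap": [0.05, 0.05], "x": [0, 0], "y": [0, 0], "z": [0.001, 0.001], "rx": [0, 0], "ry": [0, 0], "rz": [0, 0]},
)

```text
clock: 6.68
eef_pos: [0.6115, 0.2221, 0.0556]
ee_rot: [0.99, 0.143, 0.0, 0.0]
force: [-4.6, -2.4, 12.6]
finger_gap: 0.0566
grip_force: 22.9
```

Contact at 12 N. I ease off by a millimetre and open gently.

Emit:
step_hand(
  rows={"finger_gap": [0.056, 0.058, 0.062, 0.07, 0.085, 0.085], "x": [0, 0, 0, 0, 0, 0], "y": [0, 0, 0, 0, 0, 0], "z": [-0.0008, -0.0008, -0.0008, -0.0008, -0.0008, -0.0008], "rx": [0, 0, 0, 0, 0, 0], "ry": [0, 0, 0, 0, 0, 0], "rz": [0, 0, 0, 0, 0, 0]},
)

```text
clock: 7.42
eef_pos: [0.6114, 0.2221, 0.0555]
ee_rot: [0.99, 0.143, -0.0, -0.0]
force: [0.4, 0.9, 0.2]
finger_gap: 0.0851
grip_force: 0.0
```

Emit:
step_hand(
  rows={"finger_gap": [0.085, 0.085, 0.085, 0.085, 0.085, 0.085], "x": [0, 0, 0, -0.06, -0.1, -0.1], "y": [0, 0, 0, 0.02, 0.04, 0.04], "z": [-0.02, -0.07, -0.12, -0.14, -0.14, -0.14], "rx": [0, 0, 0, 0, 0, 0], "ry": [0, 0, 0, 0, 0, 0], "rz": [0, 0, 0, 0, 0, 0]},
)

```text
clock: 8.18
eef_pos: [0.5255, 0.1531, 0.1975]
ee_rot: [0.99, 0.142, 0.001, 0.001]
force: [0.6, 0.4, 0.6]
finger_gap: 0.0851
grip_force: 0.0
```

```bash
python3 - <<'E'
from h import *
c=r.get_calibration("wrist");im=r.get_image("wrist");s=r.get_image("side")
np.savez("w4",im=im,**{k:np.array(v) for k,v in c.items()})
cv2.imwrite("pics/w4.png",np.hstack([im[:,:,::-1],cv2.resize(s[120:248,170:266],(288,384),interpolation=cv2.INTER_CUBIC)[:,:,::-1]]))
E
```

```text
(no output)
```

View pics/w4.png

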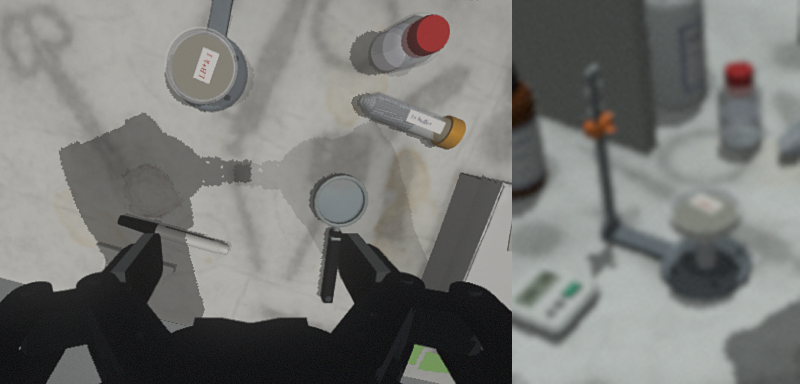

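The dish now stands on the stage, lid up and level, at wrist (202,65) and side (705,212) in the crop. The loupe ring is at wrist (340,201). I compute the dish centre and the grasp shift.

```bash
python3 - <<'E'
from h import *
W=loadw("w4");im=W["im"];ct=r.get_calibration("top");cs=r.get_calibration("side")
ag=lambda i:(i[:,:,0]-i[:,:,2]>8)&(i.max(2)<170)
T=r.get_image("top");w=blob(im,(160,22,92,92),ag);t=blob(T,(245,140,45,45),ag)
for n,c,q in(("w",W,w),("t",ct,t)): print(n,q and (np.round(q[0],1),q[1],onz(c,q[0],.064).round(4)))
print(tri([ray(W,w[0]),ray(ct,t[0])]))
print("ring",tri([ray(W,(340,201)),ray(loadw("w1"),(218,76)),ray(loadw("w2"),(478.5,176)),ray(cs,(298,182))]))
print(tool([.442,.0236,.1]).round(4),tool([.442,.0236,.002]).round(4))
E
```

```text
w (array([202.4,  66.7]), (172, 35, 62, 65), array([0.6107, 0.2211, 0.064 ]))
t (array([259.5, 163.1]), (256, 155, 8, 17), array([0.6048, 0.2395, 0.064 ]))
(array([ 0.62129997,  0.24078508, -0.03683515]), [np.float64(0.002832329152326643), np.float64(0.0028323291523266562)])
ring (array([0.51699088, 0.04068469, 0.0056917 ]), [np.float64(0.0005231191890579506), np.float64(0.0011161470271709472), np.float64(0.0008256574687725361), np.float64(0.0010646166703307232)])
[-0.1196  0.1029  0.0963] [-0.1198  0.1029  0.1943]
```

Units first: turns go in shares of pi rad. So 0.056 rad / 3.1416 = 0.0178.

Emit:
step_hand(
  rows={"finger_gap": [0.085, 0.085, 0.085, 0.085, 0.085, 0.085], "x": [-0.05, -0.09, -0.12, -0.12, -0.12, -0.12], "y": [0.04, 0.075, 0.103, 0.103, 0.103, 0.103], "z": [0.02, 0.04, 0.07, 0.1, 0.1, 0.1], "rx": [0, 0, 0, 0, 0, 0], "ry": [0, 0, 0, 0, 0, 0], "rz": [0.0178, 0.0178, 0.0178, 0.0178, 0.0178, 0.0178]},
)

```text
clock: 9.07
eef_pos: [0.4418, 0.0238, 0.0963]
ee_rot: [0.993, 0.116, 0.0, -0.0]
force: [0.4, -0.2, 0.1]
finger_gap: 0.0846
grip_force: 0.0
```

```bash
python3 - <<'E'
from h import *
print(tool([.442,.0236,.002]).round(4),Ro.from_quat(r.state()["ee_rot"]).as_matrix()[:,0].round(3))
E
```

```text
[0.0001 0.0003 0.0943] [0.973 0.23  0.001]
```

Emit:
step_hand(
  rows={"finger_gap": [0.085, 0.06, 0.05, 0.03, 0.008, 0.008, 0.008, 0.008], "x": [0, 0, 0, 0, 0, 0, 0, 0], "y": [0, 0, 0, 0, 0, 0, 0, 0], "z": [0.05, 0.08, 0.092, 0.093, 0.093, 0.093, 0.093, 0.093], "rx": [0, 0, 0, 0, 0, 0, 0, 0], "ry": [0, 0, 0, 0, 0, 0, 0, 0], "rz": [0, 0, 0, 0, 0, 0, 0, 0]},
  force=40,
)

```text
clock: 10.07
eef_pos: [0.4417, 0.0228, 0.0038]
ee_rot: [0.993, 0.115, 0.001, -0.0]
force: [-1.7, 1.2, 9.8]
finger_gap: 0.0126
grip_force: 39.9
```

Emit:
step_hand(
  rows={"finger_gap": [0.008, 0.008, 0.008, 0.008, 0.008, 0.008, 0.008], "x": [0, 0, 0, 0, 0, 0, 0], "y": [0, 0, 0, 0, 0, 0, 0], "z": [-0.01, -0.03, -0.06, -0.1, -0.135, -0.135, -0.135], "rx": [0, 0, 0, 0, 0, 0, 0], "ry": [0, 0, 0, 0, 0, 0, 0], "rz": [0, 0, 0, 0, 0, 0, 0]},
  force=60,
)

```text
clock: 10.95
eef_pos: [0.4407, 0.0224, 0.1377]
ee_rot: [0.993, 0.115, 0.0, 0.0]
force: [0.2, -0.6, -2.3]
finger_gap: 0.0123
grip_force: 59.0
```

```bash
python3 - <<'E'
from h import *
c=r.get_calibration("wrist");im=r.get_image("wrist");s=r.get_image("side");st=r.state()
np.savez("w5",im=im,**{k:np.array(v) for k,v in c.items()})
cv2.imwrite("pics/w5.png",np.hstack([im[:,:,::-1],cv2.resize(s[110:238,230:326],(288,384),interpolation=cv2.INTER_CUBIC)[:,:,::-1]]))
cv2.imwrite("pics/s5.png",s[:,:,::-1])
M=Ro.from_quat(st["ee_rot"]).as_matrix();L=np.array(st["eef_pos"])+M@[.075,0,-.0042]
print(L,proj(c,L),proj(r.get_calibration("side"),L))
E
```

```text
[0.51338526 0.03979275 0.1411304 ] (np.float64(250.05362636946623), np.float64(86.81668963777176)) (np.float64(302.542556622489), np.float64(141.14545920076122))
```

View pics/w5.png

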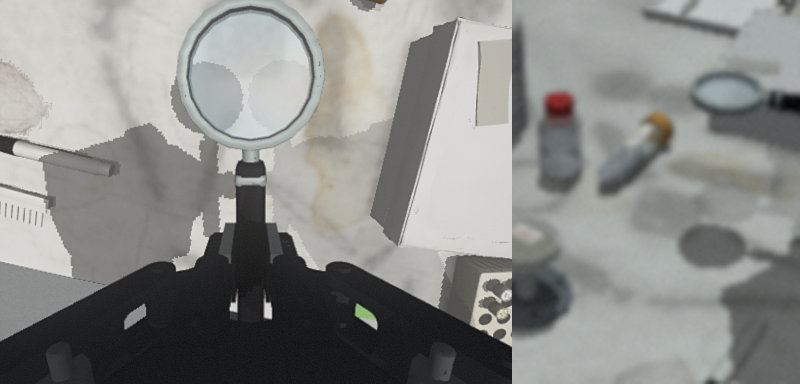

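The loupe is held straight. The wrist shows the ring centre at (250,75) with an outer diameter of about 147 px, and the side view shows the ring centre near (302,141). I triangulate the actual lens and estimate its tilt from ring edge points.

```bash
python3 - <<'E'
from h import *
W=loadw("w5");cs=r.get_calibration("side");ct=r.get_calibration("top");st=r.state()
T=r.get_image("top");cv2.imwrite("pics/t5.png",T[:,:,::-1])
S=cv2.imread("pics/s5.png")[:,:,::-1]
gl=lambda i:(i.min(2)>60)
# glass/ring in wrist: fit via HoughCircles on the large ring
g=cv2.cvtColor(W["im"],cv2.COLOR_RGB2GRAY)
h=cv2.HoughCircles(g,cv2.HOUGH_GRADIENT_ALT,1,30,param1=150,param2=.7,minRadius=50,maxRadius=85);print("hough",h)
for uw in((250,75),):
    p,e=tri([ray(W,uw),ray(cs,(302,141.3))]);print(p,e)
    M=Ro.from_quat(st["ee_rot"]).as_matrix();print("in tool",(M.T@(p-st["eef_pos"])).round(4))
# tilt: depth of near/far/left/right ring edge by apparent size: diameter 64mm
for z in(.135,.141,.146,.151):
    a,b,l,q=[onz(W,u,z) for u in((250,1),(250,149),(177,75),(324,75))];print(z,np.linalg.norm(a-b).round(4),np.linalg.norm(l-q).round(4),onz(W,(250,75),z).round(4))
E
```

```text
hough [[[250.       74.       63.59786]
  [250.       74.       73.36094]]]
[0.5165712  0.04036298 0.14034942] [np.float64(0.0018059927620742474), np.float64(0.0018059927620742244)]
in tool [ 0.0782  0.0002 -0.0034]
0.135 0.0646 0.0675 [0.5188 0.0411 0.135 ]
0.141 0.0619 0.0647 [0.5182 0.0409 0.141 ]
0.146 0.0597 0.0623 [0.5177 0.0408 0.146 ]
0.151 0.0575 0.06 [0.5172 0.0407 0.151 ]
```

Lens in the tool frame: x 0.078, z −0.0035, level. Now I carry it over the dish, then lower it to z = 0.1235.

Emit:
step_hand(
  rows={"finger_gap": [0.008, 0.008, 0.008, 0.008, 0.008, 0.008, 0.008, 0.008, 0.008], "x": [0.015, 0.045, 0.075, 0.105, 0.125, 0.133, 0.133, 0.133, 0.133], "y": [-0.018, -0.052, -0.087, -0.122, -0.145, -0.155, -0.155, -0.155, -0.155], "z": [0, 0, 0, 0, 0, 0.005, 0.013, 0.015, 0.015], "rx": [0, 0, 0, 0, 0, 0, 0, 0, 0], "ry": [0, 0, 0, 0, 0, 0, 0, 0, 0], "rz": [0, 0, 0, 0, 0, 0, 0, 0, 0]},
  force=60,
)

```text
clock: 12.22
eef_pos: [0.5347, 0.203, 0.1224]
ee_rot: [0.993, 0.115, -0.0, 0.0]
force: [0.8, 0.8, -1.3]
finger_gap: 0.0122
grip_force: 58.9
```

```bash
python3 - <<'E'
from h import *
c=r.get_calibration("wrist");im=r.get_image("wrist");s=r.get_image("side");st=r.state()
np.savez("w6",im=im,**{k:np.array(v) for k,v in c.items()})
cv2.imwrite("pics/w6.png",np.hstack([im[:,:,::-1],cv2.resize(s[130:226,170:242],(288,384),interpolation=cv2.INTER_CUBIC)[:,:,::-1]]))
cv2.imwrite("pics/s6.png",s[:,:,::-1])
M=Ro.from_quat(st["ee_rot"]).as_matrix();L=np.array(st["eef_pos"])+M@[.078,0,-.0038]
print(L,proj(c,L),proj(r.get_calibration("side"),L))
E
```

```text
[0.61090438 0.22116269 0.12660753] (np.float64(249.94531845094195), np.float64(78.02519707697243)) (np.float64(232.42559041804512), np.float64(170.47179078260598))
```

View pics/w6.png

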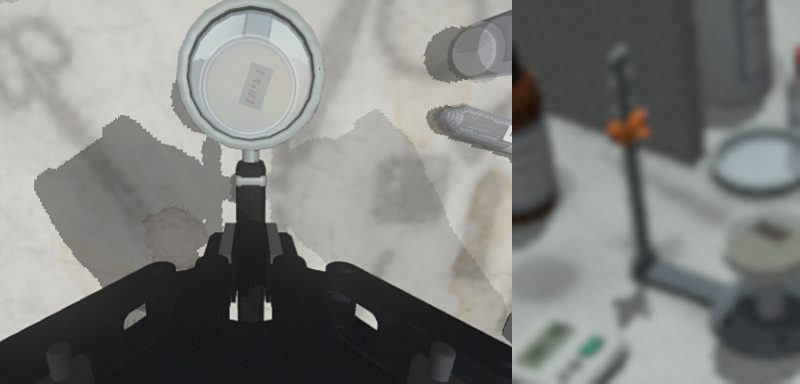

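The lens is centred over the dish, which shows through it near (252,84). In the side view the lens is at about (233,170) and the pointer tip at about (204,162). I refine the pointer height and check the lens.

```bash
python3 - <<'E'
from h import *
cs=r.get_calibration("side");ct=r.get_calibration("top");W=loadw("w3");W6=loadw("w6")
S=cv2.imread("pics/s6.png")[:,:,::-1];T=cv2.imread("pics/top0.png")[:,:,::-1]
org=lambda i:(i[:,:,0]-i[:,:,2]>45)
b=blob(S,(188,150,24,22),org);print(b[0],b[1],b[2][b[2][:,0]>=202].tolist())
for sp in((203,163),(204.5,162),(204,161.5)):
    print(sp,tri([ray(W,(300,68)),ray(cs,sp)])[0].round(4))
# slider mass via epipolar-free check: predicted pixel of tip at several heights in side
for z in(.115,.12,.125,.13): print(z,np.round(proj(cs,np.array([.6923,.2285,z])),1),np.round(proj(W,np.array([.6923,.2285,z])),1))
# slider corners: body spans 81..111 from axis, centre 96 -> x~.7075
for z in(.118,.123,.128): print(z,"slider",np.round(proj(cs,np.array([.7075,.2285,z])),1))
print("lens",tri([ray(W6,(250,74.5)),ray(cs,(233.3,170))]), "dish px",proj(W6,np.array([.6107,.2211,.068])))
E
```

```text
(198.74786324786325, 161.32478632478632) (194, 157, 10, 9) [[202, 163], [203, 163], [203, 162], [203, 161], [202, 160], [202, 159], [202, 158], [202, 157]]
(203, 163) [0.6932 0.2292 0.1238]
(204.5, 162) [0.6912 0.2283 0.1269]
(204, 161.5) [0.6914 0.2289 0.1288]
0.115 [204.  165.8] [297.   72.8]
0.12 [203.8 164.2] [298.9  71.3]
0.125 [203.6 162.6] [301.1  69.7]
0.13 [203.4 160.9] [303.4  67.9]
0.118 slider [199.  163.1]
0.123 slider [198.8 161.4]
0.128 slider [198.6 159.8]
lens (array([0.61076008, 0.22055096, 0.12780961]), [np.float64(0.001694168128065488), np.float64(0.0016941681280654623)]) dish px (np.float64(249.9319788210892), np.float64(87.54795372611058))
```

The pointer is at about 0.125 and the lens at about 0.127, both within tolerance. I trim down 2 mm, let it settle and check.

Emit:
step_hand(
  rows={"finger_gap": [0.008, 0.008, 0.008, 0.008, 0.008, 0.008], "x": [0.001, 0.001, 0.001, 0.001, 0.001, 0.001], "y": [0, 0, 0, 0, 0, 0], "z": [0.002, 0.002, 0.002, 0.002, 0.002, 0.002], "rx": [0, 0, 0, 0, 0, 0], "ry": [0, 0, 0, 0, 0, 0], "rz": [0, 0, 0, 0, 0, 0]},
  force=60,
)

```text
clock: 13.08
eef_pos: [0.5359, 0.2043, 0.1206]
ee_rot: [0.993, 0.115, 0.0, -0.0]
force: [0.2, 0.5, -1.4]
finger_gap: 0.0123
grip_force: 58.9
```

```bash
python3 - <<'E'
from h import *
s=r.get_image("side");b=blob(s,(188,150,24,22),lambda i:(i[:,:,0]-i[:,:,2]>45));st=r.state()
print(b[0],np.abs(st["dq"]).max(),st["grip_force"],st["force"]);print(r.job_done())
E
```

```text
(198.77916666666667, 161.22916666666666) 0.0015255672343539636 58.94707202911377 [-0.06723622 -0.51753983 -1.39114034]
the job is handed in; nothing more can be done
None
```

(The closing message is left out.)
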